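# Pack the last reagent cartridges and lid the cool box

## Robot

A 6-joint arm with a two-finger parallel gripper is mounted at the origin on the work surface. World frame = base frame: x ahead of the robot, y to its left, z up, the work surface at z = 0. Lengths are in m, angles in rad, forces in N, time in s.
With the tool pointing down it reaches from about 0.375 to 0.9 m from the base axis. Payload 3.1 kg.
Tool frame: the origin (TCP) lies on the centre line of the jaws, within the pads' length; the fingertips stand 8 mm ahead of it and the grasp point (between the pads) lies 11 mm behind it; z points along the fingers, y is the line along which they close (so a half turn about z gives the same grasp; the last joint's range is limited). The gripper opens to 85 mm and grips with 20 to 120 N. Pads are 22 mm wide; open, the fingers measure 114 mm over their backs; the gripper's body (76 mm by 85 mm) begins 54 mm behind the grasp point. The pads swing forward as they close: fully open they stand 13 mm farther back than shut.
Start: joints at [-1.339, 0.527, 1.433, -0, 1.181, -0.178], TCP at [0.249, -0.573, 0.239] pointing down, gripper open.
Joint ranges: [-3.08, 3.08], [-0.75, 2.2], [0.22, 2.44], [-1.43, 4.57], [0, 2.65], [-2.85, 2.85]. Speed limits (rad/s): [2.79, 2.79, 3.14, 3.14, 3.14, 3.14].

## Interface

Orientations are given as a unit quaternion [x, y, z, w].
In Python, from station import * gives the robot as it stands.
- The arm moves only by the tool play_rows, never from a script. Its argument "rows" is a list of rows, each a list of 3 entries, a list of its own where there are three numbers: the turn, a rotation vector about the tool's x, y, z in degrees, then the shift along the tool's x, y, z in mm, then the closure, from 0 (fully open) to 1 (shut). In form: [[[ax, ay, az], [dx, dy, dz], jaw], ...]. A call has 1 to 12 rows; each row shifts and turns the commanded pose from where the row before left it, along the tool's axes as they then stand; what a row does not reach is not made up. A row lasts 1/12 s, in which the tool goes at most 41.7 mm and 7.16 degrees, less where a joint would pass 70% of its speed; a pose out of reach is approached as far as the arm can. A call with a gripper value outside its range is refused whole. The fingers move at their own pace and stop on an object; "grip_force" is the grip in N (left out, the last holds). Time passes only in rows, so rows that do not move let the fingers close. It gives the time, the measured TCP pose, the force, the opening and the grip force at its end, in the units of the state.
- sense(): the state, without advancing time (a new reading comes with each control period).
- snapshot(name): name is "scene" or "top" or "wrist"; returns (picture, depth): 480x640x3 uint8, red, green, blue; 480x640 float32, m along the optical axis (not along the pixel's ray), 0 where there is no reading.
- get_calibration(name): a dict with "vfov" (degrees; the focal length in pixels is half the picture's height over the tangent of half this angle, whatever the lens; pixels are square), "cx", "cy" (the principal point, pixels), "k1" (the pictures are not rectified: a ray, as slopes to the right and down, at radius r is drawn at 1 + k1 r^2 times it, then the intrinsics apply), "xyz" and "attitude" of the camera in the world. Camera axes: x right, y down, z forward; pixel columns grow to the right and rows downward; lengths in m; the calibration is good to about 2 mm. A picture is of the moment at which its call begins: read the wrist's pose just before it. get_calibration takes no time and is no camera call; for the wrist camera it gives the pose at the moment of the call.
- sign_off(): hands the job in; it is judged then, once.
The state is a dict: "t": time; "q": joint angles; "qd": joint speeds; "tau": joint torques, N m; "tcp_pos": TCP position; "tool_rot": TCP orientation; "force": force on the tool from outside, world axes, zero at the start; "ft_torque": the same for the moment, N m; "finger_gap": opening from 0.0 (shut) to 1.0 (fully open); "gripper_force": force on a finger pad.
Only numpy, scipy, OpenCV 4.12 (cv2) and the standard library are available. Lean on these libraries where they do the work, as an engineer would, in place of code of your own. Each camera call takes 0.05 s, during which the arm holds its last target. There are 200 camera calls.

## Task

Pack the two reagent cartridges from the sloping tray into the grey cool box, flat on its floor with the orange side up, side by side with the cartridge that is already in there (leave that one in the box), setting them down rather than dropping them. Then lower the blue lid gently over the two locating pins until it lies flush on the rim all round, let go of it, and do not disturb the other things on the bench.

Things in the scene. Friction and masses are not known exactly. Their poses are not given: they have to be found in the camera images.
- cart_a_center (a point): Reagent cartridge lying on the sloping tray: 44 mm (x) by 60 mm (y) by 32 mm (z), 0.08-0.17 kg, orange top with three silver seals; the point is its centre, z is out of its orange top, x along its 44 mm side, y along its 60 mm side. At the start its 44 mm side runs up the slope and its lower side rests against the tray's lip; the 60 mm side runs across the tray and is free at both ends.
- cart_b_center (a point): The second, identical cartridge on the sloping tray: 44 mm (x) by 60 mm (y) by 32 mm (z), 0.08-0.17 kg, orange top with three silver seals; the point is its centre, z is out of its orange top, x along its 44 mm side, y along its 60 mm side. It lies beside the first, about 44 mm free between them across the tray.
- cart_c_center (a point): Third, identical cartridge, loose, already flat in the cool box, 0.5 to 5 mm from its -x inner wall, about midway along y, axes about parallel to the box: 44 mm (x) by 60 mm (y) by 32 mm (z), 0.08-0.17 kg, orange top with three silver seals; the point is its centre, z is out of its orange top, x along its 44 mm side, y along its 60 mm side. 
- tray: Fixed steel tray, 232 mm wide (y). Its bed slopes at 28 degrees, rising towards +x (a tool square to it points along +x and down). Origin: centre of underside; z up. The bed runs from a lip at x = -40, z = 30 mm to x = +34, z = 69 mm. The lip stands 10 mm off the bed, so do side flanges at y = +-114 mm (at least 27 mm from the cartridges).
- cool_box: Fixed grey open box, 190 (x) x 174 (y) x 62 mm high, walls and floor 20 mm, dark inside. Origin: centre of underside, z up. Inside 150 (x) x 134 (y) mm, floor at z = 20, rim at z = 62: 42 mm deep, one layer of flat cartridges. Three fit in a row along x, 44 mm sides along x (18 mm spare in all); 37 mm stays free at each end along y.
- cool_box_pin0 (a point): Foot, at rim height, of the brass locating pin that stands on the rim at (+83, +74) mm of the box: 12 mm in diameter, 15 mm tall, its uppermost 5 mm tapering to 7 mm.
- cool_box_pin1 (a point): Foot, at rim height, of the second such pin, at (-83, -74) mm of the box.
- lid: Loose blue lid, flat on the bench at the start: plate 190 (x) x 174 (y) x 18 mm, 0.3 kg give or take a quarter. Origin: centre of underside, z up. Two 15.5 mm through holes at (+83, +74) and (-83, -74) mm take the box's pins; it fits either way round (half a turn). A grey bridge handle runs along x over its centre.
- lid_handle (a point): Centre of the lid's handle bar, 47 mm above the lid's underside: bar 100 mm long along the lid's x, 22 mm wide (y), 14 mm high, with 22 mm of free space beneath it; a foot 14 mm long at each end of the bar. Axes as the lid's.
- tube_rack: Bystander: grey rack, 110 by 26 mm, with five capped blood tubes, 88 mm high, loose. Origin: centre of its underside.
- wipes_tub: Bystander: white tub with a blue cap, 72 mm across, 110 mm high, loose. Origin: centre of its underside.
Things that resemble listed ones, but are neither listed nor needed, are in the scene too. What is shaped like the part that bears cart_b_center but pink or purple is not meant.

How it is judged:
By the outcome, as a careful person would: the job done as asked, in the order asked, and still so for the second after the job is handed in, with the robot touching nothing.
It also fails if it takes over 72 s, if anything falls off the work surface, if the arm or the gripper's body presses on something with over 40 N, if the wrist force passes 120 N, or if a joint passes its speed limit or range.

## Working session

There is one attempt and no reset: what is moved stays moved. The work goes in short steps, Python scripts to look and compute and a tool call to move; the robot and the scene stay as the last step left them, time stands still between calls to the robot, and variables do not carry over. Pictures are saved under pics/ and viewed, at most 10 in all, crops included, and the job is handed in when it is done.

Besides the shell and the picture viewer there is one more tool, called as name(argument=value, ...) on one line, values as JSON. play_rows: Moves the arm, as the interface text tells. Its arguments: {"type":"object","properties":{"rows":{"type":"array","items":{"type":"array"}},"grip_force":{"type":"number"}},"required":["rows"]}

```bash
ls; mkdir -p pics; python3 - <<'E'
from station import *
import cv2,numpy as np
s=sense();print(s)
for n in("scene","top"):
    c=get_calibration(n);print(n,c)
    p,d=snapshot(n);cv2.imwrite(f"pics/{n}0.png",p[:,:,::-1]);np.savez(f"{n}0.npz",p=p,d=d)
E
```

```text
pics
{'t': 0.0, 'q': array([-1.33949413e+00,  5.28463675e-01,  1.43390792e+00,  2.51910048e-05,
        1.18140704e+00, -1.78506608e-01]), 'qd': array([-0.00057387,  0.00097287,  0.00218831, -0.0006084 ,  0.00054618,
        0.00015438]), 'tau': array([-5.12162217e-05, -4.42346907e+01, -1.78028530e+01, -2.21854516e-04,
        8.47849413e-03,  1.26425215e-05]), 'tcp_pos': array([ 0.24888703, -0.57254022,  0.23833335]), 'tool_rot': array([ 9.79080831e-01,  2.03468749e-01, -1.72057635e-05, -1.09291332e-03]), 'force': array([-0.08572794, -1.29584554, -0.22126853]), 'ft_torque': array([ 0.00122466, -0.01494149, -0.01437717]), 'gripper_force': 0.0, 'finger_gap': 0.9960692125389317}
scene {'vfov': 48.74618246397466, 'cx': 323.9083543307162, 'cy': 238.82098487264307, 'k1': -0.13035615240690912, 'xyz': array([1.4232567 , 0.01494167, 0.99155543]), 'attitude': array([ 0.65344355,  0.66792933, -0.25232338, -0.25142563])}
top {'vfov': 48.62737411863845, 'cx': 311.9848411839756, 'cy': 247.7916521104757, 'k1': 0.013778074039049602, 'xyz': array([ 0.42133262, -0.03283687,  1.14286037]), 'attitude': array([-0.69583931,  0.71369694, -0.05090707,  0.06207091])}
```

View pics/top0.png

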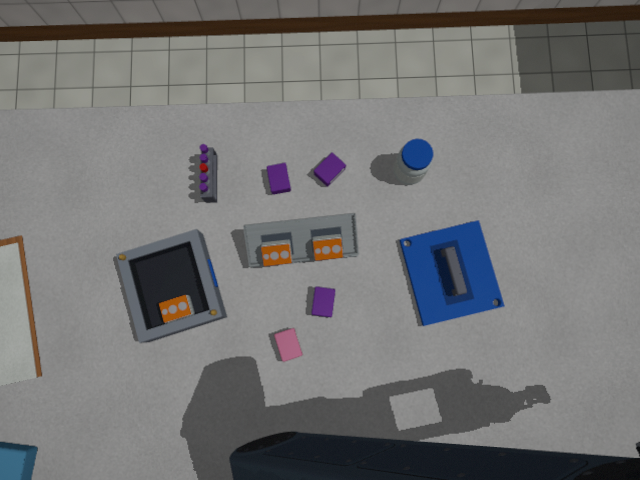

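View pics/scene0.png

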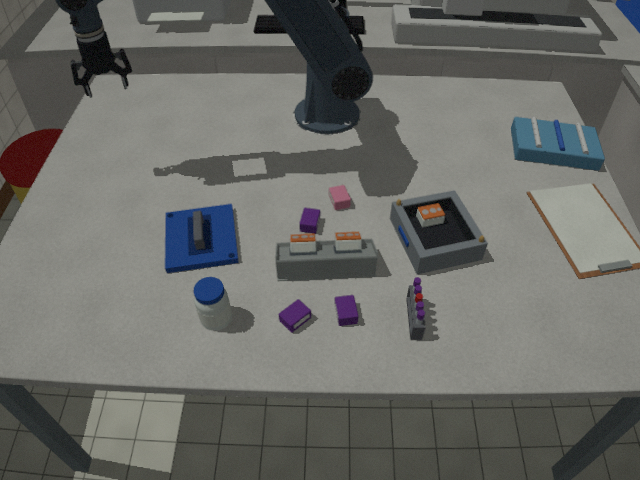

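The top view shows the orange cartridges on the tray at (276,253) and (328,247), and the one in the box at (176,308). The pins are at about (122,257) and (213,312), the lid holes at (406,243) and (497,302), and the handle at (455,270). The scene view agrees.

```bash
cat > h.py <<'E'
from station import *
import cv2,numpy as np
from scipy.spatial.transform import Rotation as R
def cam(c):
    f=240/np.tan(np.radians(c["vfov"])/2)
    return np.array([[f,0,c["cx"]],[0,f,c["cy"]],[0,0,1.]]),np.array([c["k1"],0,0,0,0.]),R.from_quat(c["attitude"]).as_matrix(),np.array(c["xyz"])
def rays(c):
    K,D,_,_=cam(c); v,u=np.mgrid[:480,:640]
    uv=cv2.undistortPoints(np.stack([u,v],-1).reshape(-1,1,2).astype(float),K,D).reshape(480,640,2)
    return np.dstack([uv,np.ones((480,640))])
def cloud(c,d):
    _,_,Q,t=cam(c); return (rays(c)*d[...,None])@Q.T+t
def plane_z(c,uv,z):
    K,D,Q,t=cam(c); r=cv2.undistortPoints(np.array(uv,float).reshape(-1,1,2),K,D).reshape(-1,2)
    r=np.c_[r,np.ones(len(r))]@Q.T; return t+r*((z-t[2])/r[:,2])[:,None]
def blobs(m,amin=40):
    n,l,s,ce=cv2.connectedComponentsWithStats(m.astype(np.uint8),connectivity=8)
    return [(l==i,s[i],ce[i]) for i in range(1,n) if s[i,4]>=amin]
def orange(p):
    h=cv2.cvtColor(p,cv2.COLOR_RGB2HSV); return (h[...,0]<20)&(h[...,1]>150)&(h[...,2]>140)
def rect(xy):
    (c,s,a)=cv2.minAreaRect((np.asarray(xy)*1000).astype(np.float32)); return np.round(c,1),np.round(s,1),round(a,1)
E
python3 - <<'E'
from h import *
for n in("top","scene"):
    c=get_calibration(n);z=np.load(n+"0.npz");p,d=z["p"],z["d"];P=cloud(c,d)
    print(n,"bench z",np.median(P[360:380,60:150,2]) if n=="top" else np.median(P[250:340,80:150,2]), "invalid",(d==0).mean())
    for m,s,ce in blobs(orange(p),30):
        mm=cv2.morphologyEx(m.astype(np.uint8),cv2.MORPH_CLOSE,np.ones((9,9)))>0
        w=P[mm&(d>0)]; 
        if s[4]>2000: continue
        print(" orange",ce.round(),s[4],"mean",w.mean(0).round(4),"rect",rect(w[:,:2]),"zr",np.percentile(w[:,2],[5,95]).round(3))
    h=cv2.cvtColor(p,cv2.COLOR_RGB2HSV)
    blue=(h[...,0]>100)&(h[...,0]<125)&(h[...,1]>180)&(h[...,2]>60)
    for m,s,ce in blobs(blue,1000):
        w=P[m&(d>0)];print(" blue",ce.round(),s[4],rect(w[:,:2]),np.percentile(w[:,2],[5,50,95]).round(3))
    # heights: box rim & handle & tray by height windows
    X,Y,Z=P[...,0],P[...,1],P[...,2]
    m=(Y>.14)&(Y<.5)&(X>.3)&(X<.75)&(Z>.055)&(Z<.085)
    for b,s,ce in blobs(m,200): print(" rim?",ce.round(),s[4],rect(P[b][:,:2]),np.median(P[b][:,2]).round(4))
    m=(Y<-.1)&(Y>-.45)&(X<.68)&(X>.35)&(Z>.036)&(Z<.075)
    for b,s,ce in blobs(m,60): print(" handle?",ce.round(),s[4],rect(P[b][:,:2]),np.median(P[b][:,2]).round(4))
    m=(abs(Y)<.2)&(X>.4)&(X<.75)&(Z>.02)&(Z<.12)
    for b,s,ce in blobs(m,900): print(" tray?",ce.round(),s[4],rect(P[b][:,:2]),np.percentile(P[b][:,2],[2,98]).round(4))
    # gold pins
    g=(h[...,0]>15)&(h[...,0]<30)&(h[...,1]>120)&(Y>.1)&(Y<.5)&(Z>.05)
    for b,s,ce in blobs(g,4): print(" pin?",ce.round(1),s[4],P[b].mean(0).round(4),plane_z(c,[ce],.075).round(4))
E
```

```text
top bench z -0.0007389620055268109 invalid 0.004111328125
 orange [327. 249.] 350 mean [ 0.5919 -0.0499  0.0687] rect (array([591.7, -50.1]), array([35.9, 55.2]), 4.7) zr [0.059 0.077]
 orange [276. 254.] 347 mean [0.583  0.0558 0.0685] rect (array([582.9,  56.2]), array([36.4, 55.4]), 4.4) zr [0.059 0.078]
 orange [174. 308.] 378 mean [0.4798 0.2674 0.0515] rect (array([480., 268.]), array([40.6, 57.9]), 16.4) zr [0.048 0.055]
 blue [451. 273.] 6104 (array([ 543.7, -310.7]), array([187.5, 172.8]), 12.1) [0.014 0.018 0.022]
 rim? [167. 285.] 3306 (array([528.8, 279.5]), array([191.3, 175. ]), 16.5) 0.0615
 handle? [354. 233.] 187 (array([ 624.6, -106.3]), array([81.7, 12.6]), 1.5) 0.0508
 handle? [455. 270.] 565 (array([ 544.4, -311.6]), array([100. ,  23.7]), 11.9) 0.0533
 tray? [301. 239.] 4752 (array([613.8,   5. ]), array([ 90.1, 232.3]), 4.9) [0.0314 0.0769]
 pin? [122. 257.] 29 [0.5855 0.3709 0.0726] [[0.5852 0.37   0.075 ]]
 pin? [213.1 312. ] 22 [0.4689 0.1831 0.0745] [[0.4689 0.1831 0.075 ]]
scene bench z -0.001088618079730097 invalid 0.004134114583333333
 orange [431. 211.] 140 mean [0.4846 0.2699 0.0527] rect (array([483.2, 270.4]), array([41.4, 57.2]), 16.8) zr [0.049 0.056]
 orange [349. 236.] 39 mean [0.5955 0.0635 0.0752] rect (array([597.9,  61. ]), array([42.7, 36.1]), 61.6) zr [0.07  0.079]
 blue [200. 239.] 2801 (array([ 545.7, -306.3]), array([195.8, 170.9]), 12.3) [0.01  0.018 0.021]
 rim? [438. 225.] 1964 (array([531.1, 282.5]), array([195.2, 179. ]), 16.2) 0.0622
 handle? [197. 228.] 307 (array([ 547.9, -306.7]), array([100.4,  22.8]), 11.1) 0.0529
 handle? [277. 255.] 77 (array([ 627.5, -104.7]), array([86.1,  9.8]), 1.3) 0.0541
 tray? [325. 253.] 3521 (array([615.4,   6.7]), array([ 94.2, 232.3]), 4.4) [0.0227 0.0771]
 pin? [398.7 202.2] 16 [0.476  0.1883 0.0718] [[0.4792 0.1877 0.075 ]]
 pin? [481.  238.7] 19 [0.594  0.3749 0.0725] [[0.5962 0.3739 0.075 ]]
```

```bash
cat >> h.py <<'E'
def tool(yaw,tilt=0):
    """tool x along yaw, pointing down; tilt deg: z leans towards +x"""
    return R.from_euler('z',yaw,degrees=True)*R.from_euler('y',-tilt,degrees=True)*R.from_euler('x',180,degrees=True)
def goto(pos,rot,s=None):
    s=s or sense(); r0=R.from_quat(s["tool_rot"])
    a=np.degrees((r0.inv()*rot).as_rotvec()); d=rot.inv().apply(np.array(pos)-s["tcp_pos"])*1000
    print("t",round(s["t"],2),"turn",a.round(2),"then shift",d.round(1),"| |a|",np.linalg.norm(a).round(1),"|d|",np.linalg.norm(d).round(1))
E
python3 - <<'E'
from h import *
s=sense();c=get_calibration("wrist");r=R.from_quat(s["tool_rot"])
print("cam off tool",r.inv().apply(c["xyz"]-s["tcp_pos"]).round(4),(r.inv()*R.from_quat(c["attitude"])).as_matrix().round(3),c["vfov"])
print(tool(4.6,28).as_matrix().round(3)); goto([.503,-.004,.228],tool(4.6,28))
E
```

```text
cam off tool [ 0.0831 -0.0005 -0.1357] [[ 0.001 -0.947 -0.322]
 [ 1.     0.001  0.   ]
 [ 0.    -0.322  0.947]] 65.10978353809779
[[ 0.88   0.08   0.468]
 [ 0.071 -0.997  0.038]
 [ 0.469  0.    -0.883]]
t 0.1 turn [-4.73 27.74 18.47] then shift [ 259.  -546.4  149.5] | |a| 33.7 |d| 622.9
```

play_rows(rows=[[[-0.79, 4.62, 3.08], [0, 0, 0], 0], [[-0.79, 4.62, 3.08], [0, 0, 0], 0], [[-0.79, 4.62, 3.08], [0, 0, 0], 0], [[-0.79, 4.62, 3.08], [0, 0, 0], 0], [[-0.79, 4.62, 3.08], [0, 0, 0], 0], [[-0.79, 4.62, 3.08], [0, 0, 0], 0]])

```text
t: 0.6
tcp_pos: [0.2489, -0.5735, 0.2394]
tool_rot: [0.969, 0.038, 0.244, -0.008]
force: [-0.1, -0.4, 0.2]
finger_gap: 0.997
gripper_force: 0.0
```

play_rows(rows=[[[0, 0, 0], [14.4, -30.4, 8.3], 0], [[0, 0, 0], [14.4, -30.4, 8.3], 0], [[0, 0, 0], [14.4, -30.4, 8.3], 0], [[0, 0, 0], [14.4, -30.4, 8.3], 0], [[0, 0, 0], [14.4, -30.4, 8.3], 0], [[0, 0, 0], [14.4, -30.4, 8.3], 0], [[0, 0, 0], [14.4, -30.4, 8.3], 0], [[0, 0, 0], [14.4, -30.4, 8.3], 0], [[0, 0, 0], [14.4, -30.4, 8.3], 0]])

```text
t: 1.35
tcp_pos: [0.3764, -0.2869, 0.2334]
tool_rot: [0.97, 0.039, 0.242, -0.009]
force: [0.9, -0.0, 0.2]
finger_gap: 1.003
gripper_force: 0.0
```

play_rows(rows=[[[0, 0, 0], [14.4, -30.4, 8.3], 0], [[0, 0, 0], [14.4, -30.4, 8.3], 0], [[0, 0, 0], [14.4, -30.4, 8.3], 0], [[0, 0, 0], [14.4, -30.4, 8.3], 0], [[0, 0, 0], [14.4, -30.4, 8.3], 0], [[0, 0, 0], [14.4, -30.4, 8.3], 0], [[0, 0, 0], [14.4, -30.4, 8.3], 0], [[0, 0, 0], [14.4, -30.4, 8.3], 0], [[0, 0, 0], [14.4, -30.4, 8.3], 0], [[0, 0, 0], [0, 0, 0], 0], [[0, 0, 0], [0, 0, 0], 0]])

```text
t: 2.27
tcp_pos: [0.5033, -0.0013, 0.2276]
tool_rot: [0.969, 0.042, 0.241, -0.009]
force: [0.1, -0.3, -0.6]
finger_gap: 0.999
gripper_force: 0.0
```

```bash
cat > carts.py <<'E'
from h import *
import sys
s=sense();c=get_calibration("wrist");p,d=snapshot("wrist");print(s["tcp_pos"].round(4),s["force"].round(1))
cv2.imwrite("pics/"+sys.argv[1]+".png",p[:,:,::-1]);np.savez("last.npz",p=p,d=d)
P=cloud(c,d)
for m,st,ce in blobs(orange(p),300):
    mm=cv2.morphologyEx(m.astype(np.uint8),cv2.MORPH_CLOSE,np.ones((25,25)))>0
    # drop colour-side pixels: plane fit with robust trimming
    w=P[mm&(d>0)]
    for _ in range(3):
        o=w.mean(0);n=np.linalg.svd(w-o,full_matrices=False)[2][2];n*=np.sign(n[2]);e=abs((w-o)@n);w=w[e<.004]
    ex=np.cross([0,1,0],n);ex/=np.linalg.norm(ex);ey=np.cross(n,ex)
    ce2,sz,a=cv2.minAreaRect((np.c_[(w-o)@ex,(w-o)@ey]*1000).astype(np.float32))
    print(ce.round(),st[4],"top",(o+(ex*ce2[0]+ey*ce2[1])/1000).round(4),"size",np.round(sz,1),"ang",round(a,1),"n",n.round(3),"ex yaw",np.degrees(np.arctan2(ex[1],ex[0])).round(1))
E
python3 carts.py w1
```

```text
[ 0.5033 -0.0013  0.2276] [ 0.1 -0.3 -0.6]
[260. 214.] 2447 top [0.5827 0.0588 0.0697] size [42.  57.6] ang 4.4 n [-0.464 -0.04   0.885] ex yaw -0.0
[383. 214.] 2401 top [ 0.5916 -0.0471  0.0697] size [41.9 57.5] ang 3.9 n [-0.462 -0.039  0.886] ex yaw -0.0
[ 22. 312.] 1562 top [0.4837 0.259  0.0531] size [42.2 37.2] ang 14.7 n [ 0.006 -0.014  1.   ] ex yaw 0.0
```

View pics/w1.png

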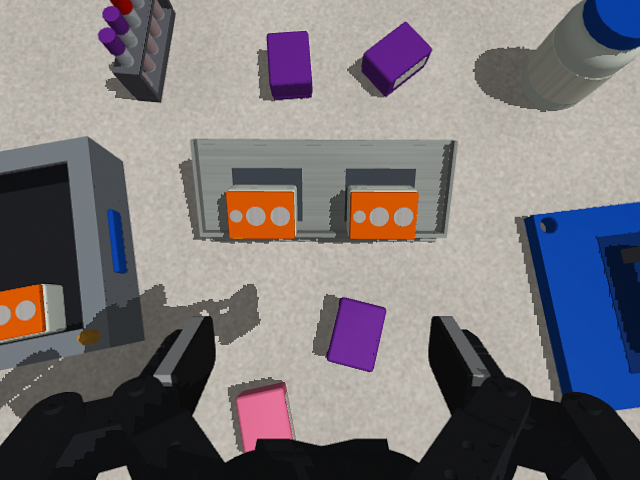

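Wrist view: cartridges at (260,214) and (383,214) on the tray, both square to it with yaw about 4.8 deg, and the box at the left. I'll take cartridge A first.

```bash
python3 - <<'E'
from h import *
goto([.5939,.0597,.0485],tool(4.8,28))
E
```

```text
t 2.32 turn [0.15 0.03 0.02] then shift [  0.4 -54.8 203.1] | |a| 0.2 |d| 210.4
```

play_rows(rows=[[[0.15, 0, 0], [0, -11, 24], 0.1], [[0, 0, 0], [0, -11, 24], 0.1], [[0, 0, 0], [0, -11, 24], 0.1], [[0, 0, 0], [0, -11, 24], 0.1], [[0, 0, 0], [0, -10.8, 24], 0.1], [[0, 0, 0], [0.2, 0, 13], 0.1], [[0, 0, 0], [0.2, 0, 13], 0.1], [[0, 0, 0], [0, 0, 13], 0.1], [[0, 0, 0], [0, 0, 13], 0.1], [[0, 0, 0], [0, 0, 12], 0.1], [[0, 0, 0], [0, 0, 0], 0.1], [[0, 0, 0], [0, 0, 0], 0.1]])

```text
t: 3.32
tcp_pos: [0.5833, 0.0532, 0.07]
tool_rot: [0.97, 0.038, 0.242, -0.01]
force: [0.2, 0.5, 0.4]
finger_gap: 0.899
gripper_force: 0.0
```

```bash
python3 - <<'E'
from h import *
goto([.5939,.0597,.0485],tool(4.8,28))
p,d=snapshot("wrist");cv2.imwrite("pics/w2.png",p[:,:,::-1])
E
```

```text
t 3.32 turn [ 0.09  0.01 -0.31] then shift [-0.3 -5.6 24.2] | |a| 0.3 |d| 24.9
```

View pics/w2.png

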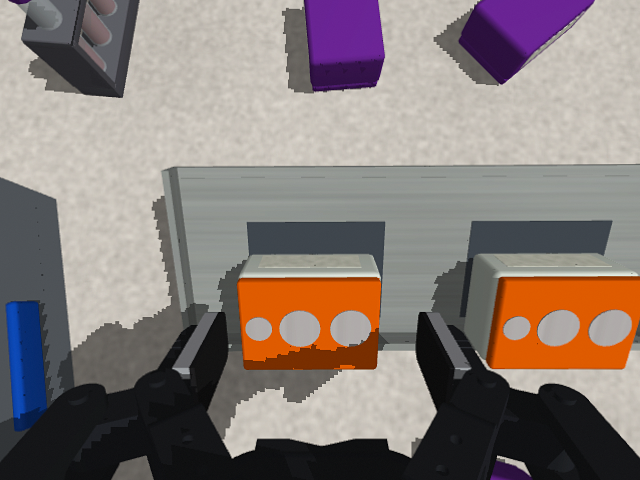

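Cartridge A sits between the jaws, centred at x≈310 against the jaw centre at 321, so it needs the 5 mm correction that was computed. I'll finish the approach and grip.

play_rows(rows=[[[0, 0, -0.3], [-0.1, -2.8, 0], 0.1], [[0, 0, 0], [-0.1, -2.8, 4], 0.1], [[0, 0, 0], [0, 0, 7], 0.1], [[0, 0, 0], [0, 0, 7], 0.1], [[0, 0, 0], [0, 0, 6], 0.1], [[0, 0, 0], [0, 0, 0], 0.1], [[0, 0, 0], [0, 0, 0], 0.1]])

```text
t: 3.95
tcp_pos: [0.5939, 0.0619, 0.0499]
tool_rot: [0.969, 0.042, 0.242, -0.01]
force: [0.6, 0.2, -0.3]
finger_gap: 0.899
gripper_force: 0.0
```

play_rows(rows=[[[0, 0, 0], [0, 0, 0], 0.5], [[0, 0, 0], [0, 0, 0], 0.5], [[0, 0, 0], [0, 0, 0], 0.5], [[0, 0, 0], [0, 0, 0], 0.5], [[0, 0, 0], [0, 0, 0], 0.5], [[0, 0, 0], [0, 0, 0], 0.5]], grip_force=40)

```text
t: 4.45
tcp_pos: [0.5938, 0.0618, 0.0501]
tool_rot: [0.969, 0.042, 0.243, -0.01]
force: [-3.1, -0.6, 5.9]
finger_gap: 0.694
gripper_force: 44.4
```

play_rows(rows=[[[0, 0, 0], [0, 0, -8], 0.5], [[0, 0, 0], [0, 0, -16], 0.5], [[0, 0, 0], [0, 0, -24], 0.5], [[0, 0, 0], [0, 0, -24], 0.5], [[0, 0, 0], [0, 0, -24], 0.5], [[0, 0, 0], [0, 0, -24], 0.5], [[0, 0, 0], [0, 0, -16], 0.5], [[0, 0, 0], [0, 0, -8], 0.5], [[0, 0, 0], [0, 0, 0], 0.5]])

```text
t: 5.2
tcp_pos: [0.5451, 0.0593, 0.1439]
tool_rot: [0.969, 0.043, 0.244, -0.012]
force: [-0.5, -0.8, -0.5]
finger_gap: 0.697
gripper_force: 43.7
```

```bash
python3 - <<'E'
from h import *
s=sense();print(s["finger_gap"],s["force"].round(2))
goto([.500,.265,.21],tool(16.4))
E
```

```text
0.6970022897065057 [-0.5  -0.8  -0.49]
t 5.2 turn [  2.62 -28.19 -11.04] then shift [  14.8 -210.1  -66.1] | |a| 30.4 |d| 220.8
```

play_rows(rows=[[[0.44, -4.7, -1.84], [0, 0, -3], 0.5], [[0.44, -4.7, -1.84], [0, 0, -3], 0.5], [[0.44, -4.7, -1.84], [0, 0, -3], 0.5], [[0.44, -4.7, -1.84], [0, 0, -3], 0.5], [[0.44, -4.7, -1.84], [0, 0, -3], 0.5], [[0.44, -4.7, -1.84], [0, 0, -3], 0.5], [[0, 0, 0], [0, 0, 0], 0.5]])

```text
t: 5.78
tcp_pos: [0.5488, 0.0674, 0.1569]
tool_rot: [0.989, 0.127, 0.07, -0.016]
force: [1.2, 0.4, -0.0]
finger_gap: 0.692
gripper_force: 43.7
```

play_rows(rows=[[[0, 0, 0], [1.5, -21, -5], 0.5], [[0, 0, 0], [1.5, -21, -5], 0.5], [[0, 0, 0], [1.5, -21, -5], 0.5], [[0, 0, 0], [1.5, -21, -5], 0.5], [[0, 0, 0], [1.5, -21, -5], 0.5], [[0, 0, 0], [1.5, -21, -5], 0.5], [[0, 0, 0], [1.5, -21, -5], 0.5], [[0, 0, 0], [1.5, -21, -5], 0.5], [[0, 0, 0], [1.5, -21, -5], 0.5], [[0, 0, 0], [1.5, -21, -5], 0.5], [[0, 0, 0], [0, 0, 0], 0.5], [[0, 0, 0], [0, 0, 0], 0.5]])

```text
t: 6.78
tcp_pos: [0.4984, 0.2727, 0.2099]
tool_rot: [0.99, 0.127, 0.067, -0.017]
force: [-0.3, 0.3, -0.1]
finger_gap: 0.696
gripper_force: 43.8
```

```bash
cat > box.py <<'E'
from h import *
import sys
s=sense();c=get_calibration("wrist");p,d=snapshot("wrist");cv2.imwrite("pics/"+sys.argv[1]+".png",p[:,:,::-1]);np.savez("last.npz",p=p,d=d)
P=cloud(c,d);X,Y,Z=P[...,0],P[...,1],P[...,2]
m=(X>.36)&(X<.72)&(Y>.1)&(Y<.45)&(Z>.056)&(Z<.068)&(d>0)
for b,st,ce in blobs(m,1500): print("rim",ce.round(),st[4],rect(P[b][:,:2]),np.median(P[b][:,2]).round(4))
h=cv2.cvtColor(p,cv2.COLOR_RGB2HSV);g=(h[...,0]>14)&(h[...,0]<32)&(h[...,1]>110)&(Z>.055)&(Z<.1)&(d>0)
for b,st,ce in blobs(g,60): w=P[b];t=w[w[:,2]>.073];print("pin",ce.round(),st[4],(t if len(t) else w).mean(0).round(4),w[:,2].max().round(4))
f=(Z>.012)&(Z<.03)&(d>0)&(abs(X-.53)<.11)&(abs(Y-.28)<.11)
for b,st,ce in blobs(f,800): print("floor",ce.round(),st[4],np.median(P[b][:,2]).round(4),rect(P[b][:,:2]))
E
python3 box.py w3; python3 carts.py w3b; rm pics/w3b.png; python3 -c "
from h import *
s=sense();print(R.from_quat(s['tool_rot']).as_matrix().round(3))"
```

```text
rim [328. 165.] 18344 (array([529.8, 281.8]), array([189.6, 174.6]), 16.3) 0.063
pin [220. 101.] 282 [0.5878 0.3748 0.0765] 0.0796
pin [421. 311.] 147 [0.4729 0.188  0.0763] 0.0793
floor [326. 188.] 21587 0.0219 (array([528.7, 281.5]), array([149.1, 133.6]), 16.2)
[0.4986 0.2718 0.2097] [-1.3 -0.3 -0.3]
[320. 255.] 1486 top [0.4886 0.2734 0.053 ] size [26.4 57.1] ang 15.6 n [0.033 0.01  0.999] ex yaw 0.0
[320. 354.] 12891 top [0.4951 0.2709 0.2318] size [42.9 57.8] ang 14.4 n [-0.113 -0.049  0.992] ex yaw -0.0
[[ 0.96   0.251  0.127]
 [ 0.247 -0.968  0.05 ]
 [ 0.135 -0.017 -0.991]]
```

View pics/w3.png

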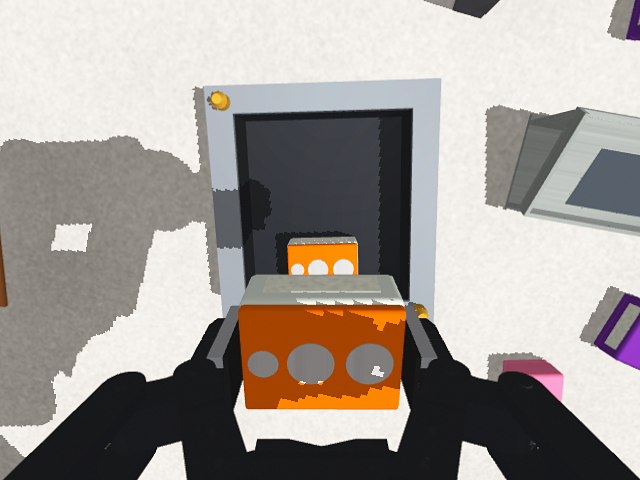

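Wrist view: the box is fully visible (pins at (220,101) and (421,311)), cartridge C is at (320,255), and held cartridge A at (320,354) is square in the jaws. About 8 deg of tilt remains, so I'll correct that and move above the middle slot.

```bash
python3 - <<'E'
from h import *
goto([.5283,.2812,.095],tool(16.4))
E
```

```text
t 6.88 turn [-0.82 -7.8  -1.92] then shift [ 31.1  -1.2 114.7] | |a| 8.1 |d| 118.9
```

play_rows(rows=[[[-0.2, -1.95, -0.48], [0, 0, 0], 0.5], [[-0.2, -1.95, -0.48], [0, 0, 0], 0.5], [[-0.2, -1.95, -0.48], [0, 0, 0], 0.5], [[-0.2, -1.95, -0.48], [0, 0, 0], 0.5], [[0, 0, 0], [5.2, -0.2, 17], 0.5], [[0, 0, 0], [5.2, -0.2, 17], 0.5], [[0, 0, 0], [5.2, -0.2, 17], 0.5], [[0, 0, 0], [5.2, -0.2, 17], 0.5], [[0, 0, 0], [5.2, -0.2, 17], 0.5], [[0, 0, 0], [5.1, -0.2, 17], 0.5], [[0, 0, 0], [0, 0, 0], 0.5], [[0, 0, 0], [0, 0, 0], 0.5]])

```text
t: 7.88
tcp_pos: [0.5287, 0.2804, 0.1075]
tool_rot: [0.99, 0.142, -0.001, 0.0]
force: [-0.0, -0.3, -0.8]
finger_gap: 0.694
gripper_force: 43.7
```

```bash
python3 - <<'E'
from h import *
goto([.5283,.2812,.030],tool(16.4))
E
python3 carts.py w4
```

```text
t 7.88 turn [-0.   0.1 -0.1] then shift [-0.2 -0.9 77.5] | |a| 0.1 |d| 77.5
[0.5287 0.2804 0.1075] [-0.  -0.3 -0.8]
[320. 354.] 12942 top [0.5282 0.2807 0.1297] size [42.8 57.8] ang 16.5 n [0.016 0.002 1.   ] ex yaw 0.0
```

play_rows(rows=[[[0, 0, 0], [0, -0.9, 8], 0.5], [[0, 0, 0], [0, 0, 15], 0.5], [[0, 0, 0], [0, 0, 15], 0.5], [[0, 0, 0], [0, 0, 15], 0.5], [[0, 0, 0], [0, 0, 10], 0.5], [[0, 0, 0], [0, 0, 5], 0.5], [[0, 0, 0], [0, 0, 3], 0.5], [[0, 0, 0], [0, 0, 0], 0.5], [[0, 0, 0], [0, 0, 0], 0.5]])

```text
t: 8.68
tcp_pos: [0.5297, 0.2828, 0.0384]
tool_rot: [0.99, 0.143, 0.001, -0.0]
force: [-0.5, -0.5, -1.2]
finger_gap: 0.694
gripper_force: 43.7
```

play_rows(rows=[[[0, 0, 0], [0, 0, 2], 0.5], [[0, 0, 0], [0, 0, 2], 0.5], [[0, 0, 0], [0, 0, 1], 0.5], [[0, 0, 0], [0, 0, 1], 0.5], [[0, 0, 0], [0, 0, 0.7], 0.5], [[0, 0, 0], [0, 0, 0], 0.5], [[0, 0, 0], [0, 0, 0], 0.5]])

```text
t: 9.27
tcp_pos: [0.5293, 0.2826, 0.0311]
tool_rot: [0.99, 0.142, 0.001, 0.0]
force: [-1.2, 0.7, -1.8]
finger_gap: 0.694
gripper_force: 43.7
```

play_rows(rows=[[[0, 0, 0], [0, 0, 0.7], 0.5], [[0, 0, 0], [0, 0, 0.5], 0.5], [[0, 0, 0], [0, 0, 0], 0.5], [[0, 0, 0], [0, 0, 0], 0.5]])

```text
t: 9.6
tcp_pos: [0.5294, 0.2827, 0.0305]
tool_rot: [0.99, 0.142, 0.001, -0.0]
force: [-0.8, -0.6, 4.1]
finger_gap: 0.692
gripper_force: 44.2
```

play_rows(rows=[[[0, 0, 0], [0, 0, 0], 0.35], [[0, 0, 0], [0, 0, 0], 0.2], [[0, 0, 0], [0, 0, 0], 0.1], [[0, 0, 0], [0, 0, 0], 0.1], [[0, 0, 0], [0, 0, 0], 0.1], [[0, 0, 0], [0, 0, -8], 0.1], [[0, 0, 0], [0, 0, -20], 0.1], [[0, 0, 0], [0, 0, -30], 0.1], [[0, 0, 0], [0, 0, -30], 0.1], [[0, 0, 0], [0, 0, -30], 0.1], [[0, 0, 0], [0, 0, -20], 0.1], [[0, 0, 0], [0, 0, 0], 0.1]])

```text
t: 10.6
tcp_pos: [0.5321, 0.2837, 0.1735]
tool_rot: [0.99, 0.143, 0.006, -0.001]
force: [0.7, 0.6, 0.0]
finger_gap: 0.9
gripper_force: 0.0
```

```bash
python3 carts.py w4b; python3 - <<'E'
from h import *
# B grasp: same relative as A ended (TCP measured .5939,.0619,.0499 for top .5827,.0588,.0697)
n=np.array([-.466,-.039,.884]);t=np.array([.5916,-.0471,.0697])-.024*n
print(t.round(4)); goto(t,tool(4.8,28)); goto(t+.1*n,tool(4.8,28))
E
```

```text
[0.5321 0.2837 0.1735] [0.7 0.6 0. ]
[321. 242.] 3428 top [0.5284 0.2828 0.0529] size [42.4 57.9] ang 16.8 n [0.005 0.002 1.   ] ex yaw 0.0
[319. 302.] 2973 top [0.4811 0.2707 0.0529] size [42.8 57.8] ang 16.3 n [0.01  0.002 1.   ] ex yaw 0.0
[ 0.6028 -0.0462  0.0485]
t 10.65 turn [-2.87 27.43 11.35] then shift [-18.5 334.2 129.1] | |a| 29.8 |d| 358.7
t 10.65 turn [-2.87 27.43 11.35] then shift [-18.3 334.2  29.1] | |a| 29.8 |d| 335.9
```

play_rows(rows=[[[-0.48, 4.57, 1.89], [0, 0, -2], 0.1], [[-0.48, 4.57, 1.89], [0, 0, -2], 0.1], [[-0.48, 4.57, 1.89], [0, 0, -2], 0.1], [[-0.48, 4.57, 1.89], [0, 0, -2], 0.1], [[-0.48, 4.57, 1.89], [0, 0, -2], 0.1], [[-0.48, 4.57, 1.89], [0, 0, -2], 0.1], [[0, 0, 0], [0, 0, 0], 0.1]])

```text
t: 11.23
tcp_pos: [0.5223, 0.2806, 0.1764]
tool_rot: [0.972, 0.044, 0.229, -0.006]
force: [-0.4, -0.2, -0.4]
finger_gap: 0.899
gripper_force: 0.0
```

play_rows(rows=[[[0, 0, 0], [-1.7, 30.4, 3.3], 0.1], [[0, 0, 0], [-1.7, 30.4, 3.3], 0.1], [[0, 0, 0], [-1.7, 30.4, 3.3], 0.1], [[0, 0, 0], [-1.7, 30.4, 3.3], 0.1], [[0, 0, 0], [-1.7, 30.4, 3.3], 0.1], [[0, 0, 0], [-1.7, 30.4, 3.3], 0.1], [[0, 0, 0], [-1.7, 30.4, 3.3], 0.1], [[0, 0, 0], [-1.7, 30.4, 3.3], 0.1], [[0, 0, 0], [-1.7, 30.4, 3.3], 0.1], [[0, 0, 0], [-1.7, 30.4, 3.3], 0.1], [[0, 0, 0], [-1.7, 30.2, 3.3], 0.1], [[0, 0, 0], [0, 0, 0], 0.1]])

```text
t: 12.23
tcp_pos: [0.556, -0.0185, 0.1436]
tool_rot: [0.972, 0.041, 0.232, -0.007]
force: [0.6, 0.4, -0.1]
finger_gap: 0.898
gripper_force: 0.0
```

```bash
python3 carts.py w5; python3 - <<'E'
from h import *
n=np.array([-.466,-.039,.884]);t=np.array([.5916,-.0471,.0697])-.024*n
goto(t,tool(4.8,28))
E
```

```text
[ 0.556  -0.0185  0.1436] [ 0.6  0.4 -0.1]
[372. 260.] 4473 top [ 0.5917 -0.0472  0.0698] size [42.1 57.7] ang 4.1 n [-0.461 -0.039  0.886] ex yaw -0.0
t 12.28 turn [0.13 1.24 0.11] then shift [ -4.5  34.1 105.1] | |a| 1.2 |d| 110.6
```

play_rows(rows=[[[0.13, 1.24, 0.11], [-1, 4, 0], 0.1], [[0, 0, 0], [-1, 10, 10], 0.1], [[0, 0, 0], [-1, 10, 10], 0.1], [[0, 0, 0], [-1, 7, 10], 0.1], [[0, 0, 0], [-0.5, 3, 10], 0.1], [[0, 0, 0], [0, 0, 10], 0.1], [[0, 0, 0], [0, 0, 0], 0.1], [[0, 0, 0], [0, 0, 0], 0.1]])

```text
t: 12.95
tcp_pos: [0.5754, -0.0437, 0.0971]
tool_rot: [0.97, 0.044, 0.241, -0.011]
force: [-0.1, -1.1, 1.2]
finger_gap: 0.901
gripper_force: 0.0
```

```bash
python3 - <<'E'
from h import *
n=np.array([-.466,-.039,.884]);t=np.array([.5917,-.0472,.0697])-.024*n
goto(t,tool(4.8,28))
E
```

```text
t 12.95 turn [-0.21  0.1   0.3 ] then shift [ 1.2  4.8 55.7] | |a| 0.4 |d| 55.9
```

play_rows(rows=[[[-0.2, 0.1, 0.3], [0.6, 2.4, 4], 0.1], [[0, 0, 0], [0.6, 2.4, 9], 0.1], [[0, 0, 0], [0, 0, 11], 0.1], [[0, 0, 0], [0, 0, 11], 0.1], [[0, 0, 0], [0, 0, 9], 0.1], [[0, 0, 0], [0, 0, 7], 0.1], [[0, 0, 0], [0, 0, 3], 0.1], [[0, 0, 0], [0, 0, 0], 0.1], [[0, 0, 0], [0, 0, 0], 0.1]])

```text
t: 13.7
tcp_pos: [0.602, -0.047, 0.051]
tool_rot: [0.969, 0.04, 0.242, -0.009]
force: [-0.3, -0.3, -0.7]
finger_gap: 0.898
gripper_force: 0.0
```

play_rows(rows=[[[0, 0, 0], [0, 0, 0], 0.5], [[0, 0, 0], [0, 0, 0], 0.5], [[0, 0, 0], [0, 0, 0], 0.5], [[0, 0, 0], [0, 0, 0], 0.5], [[0, 0, 0], [0, 0, 0], 0.5], [[0, 0, 0], [0, 0, 0], 0.5]], grip_force=40)

```text
t: 14.2
tcp_pos: [0.6019, -0.0474, 0.0513]
tool_rot: [0.969, 0.04, 0.242, -0.009]
force: [-2.3, 1.2, 6.0]
finger_gap: 0.695
gripper_force: 44.5
```

play_rows(rows=[[[0, 0, 0], [0, 0, -8], 0.5], [[0, 0, 0], [0, 0, -16], 0.5], [[0, 0, 0], [0, 0, -24], 0.5], [[0, 0, 0], [0, 0, -24], 0.5], [[0, 0, 0], [0, 0, -24], 0.5], [[0, 0, 0], [0, 0, -24], 0.5], [[0, 0, 0], [0, 0, -16], 0.5], [[0, 0, 0], [0, 0, -8], 0.5], [[0, 0, 0], [0, 0, 0], 0.5]])

```text
t: 14.95
tcp_pos: [0.5342, -0.053, 0.1794]
tool_rot: [0.969, 0.04, 0.243, -0.009]
force: [-0.0, -0.9, -0.3]
finger_gap: 0.695
gripper_force: 43.8
```

```bash
python3 - <<'E'
from h import *
ux=np.array([np.cos(np.radians(16.4)),np.sin(np.radians(16.4))])
t=np.array([.5297,.2820])+.0481*ux;print(t.round(4))
goto([t[0],t[1],.16],tool(16.4))
E
```

```text
[0.5758 0.2956]
t 14.95 turn [  3.03 -28.04 -11.44] then shift [ 138.3 -322.7   19.4] | |a| 30.4 |d| 351.6
```

play_rows(rows=[[[0.5, -4.67, -1.91], [0, 0, 0], 0.5], [[0.5, -4.67, -1.91], [0, 0, 0], 0.5], [[0.5, -4.67, -1.91], [0, 0, 0], 0.5], [[0.5, -4.67, -1.91], [0, 0, 0], 0.5], [[0.5, -4.67, -1.91], [0, 0, 0], 0.5], [[0.5, -4.67, -1.91], [0, 0, 0], 0.5], [[0, 0, 0], [0, 0, 0], 0.5]])

```text
t: 15.53
tcp_pos: [0.5394, -0.0502, 0.1775]
tool_rot: [0.99, 0.137, 0.027, -0.005]
force: [1.3, -0.5, -1.5]
finger_gap: 0.694
gripper_force: 43.8
```

play_rows(rows=[[[0, 0, 0], [12.5, -29.3, 0], 0.5], [[0, 0, 0], [12.5, -29.3, 0], 0.5], [[0, 0, 0], [12.5, -29.3, 0], 0.5], [[0, 0, 0], [12.5, -29.3, 0], 0.5], [[0, 0, 0], [12.5, -29.3, 0], 0.5], [[0, 0, 0], [12.5, -29.3, 0], 0.5], [[0, 0, 0], [12.5, -29.3, 0], 0.5], [[0, 0, 0], [12.5, -29.3, 0], 0.5], [[0, 0, 0], [12.5, -29.3, 0], 0.5], [[0, 0, 0], [12.5, -29.3, 0], 0.5], [[0, 0, 0], [12.5, -29.3, 0], 0.5], [[0, 0, 0], [0, 0, 0], 0.5]])

```text
t: 16.53
tcp_pos: [0.581, 0.303, 0.1851]
tool_rot: [0.99, 0.138, 0.027, -0.008]
force: [0.6, -0.4, -1.3]
finger_gap: 0.695
gripper_force: 43.8
```

```bash
python3 carts.py w6; python3 - <<'E'
from h import *
goto([.5758,.2956,.10],tool(16.4))
E
```

```text
[0.581  0.303  0.1851] [ 0.6 -0.4 -1.3]
[320. 354.] 11385 top [0.5788 0.3026 0.2059] size [42.9 57.8] ang 15.7 n [-0.051 -0.026  0.998] ex yaw -0.0
t 16.58 turn [-0.31 -3.03 -0.56] then shift [-5.7  3.2 84.7] | |a| 3.1 |d| 84.9
```

play_rows(rows=[[[-0.1, -1, -0.2], [0, 0, 0], 0.5], [[-0.1, -1, -0.2], [0, 0, 0], 0.5], [[-0.1, -1, -0.2], [0, 0, 0], 0.5], [[0, 0, 0], [-1.5, 0.8, 14], 0.5], [[0, 0, 0], [-1.5, 0.8, 18], 0.5], [[0, 0, 0], [-1.5, 0.8, 18], 0.5], [[0, 0, 0], [-0.5, 0.8, 18], 0.5], [[0, 0, 0], [0, 0, 12], 0.5], [[0, 0, 0], [0, 0, 0], 0.5], [[0, 0, 0], [0, 0, 0], 0.5]])

```text
t: 17.42
tcp_pos: [0.577, 0.292, 0.1052]
tool_rot: [0.99, 0.141, -0.001, 0.001]
force: [0.1, 0.6, -0.2]
finger_gap: 0.693
gripper_force: 43.8
```

```bash
python3 carts.py w7; python3 - <<'E'
from h import *
goto([.5761,.2957,.0315],tool(16.4))
E
```

```text
[0.577  0.292  0.1052] [ 0.1  0.6 -0.2]
[319. 362.] 14655 top [0.5278 0.2811 0.0896] size [150.1  57.8] ang 11.3 n [-0.524 -0.177  0.833] ex yaw -0.0
t 17.47 turn [ 0.1  -0.05 -0.22] then shift [-0.8 -3.7 74.8] | |a| 0.2 |d| 74.9
```

play_rows(rows=[[[0, 0, -0.2], [-0.4, -1.8, 2], 0.5], [[0, 0, 0], [-0.4, -1.9, 6], 0.5], [[0, 0, 0], [0, 0, 11], 0.5], [[0, 0, 0], [0, 0, 11], 0.5], [[0, 0, 0], [0, 0, 11], 0.5], [[0, 0, 0], [0, 0, 10], 0.5], [[0, 0, 0], [0, 0, 8], 0.5], [[0, 0, 0], [0, 0, 4], 0.5], [[0, 0, 0], [0, 0, 0], 0.5], [[0, 0, 0], [0, 0, 0], 0.5]])

```text
t: 18.3
tcp_pos: [0.5757, 0.2958, 0.0426]
tool_rot: [0.99, 0.143, 0.0, 0.001]
force: [-0.4, 0.1, -1.6]
finger_gap: 0.694
gripper_force: 43.8
```

```bash
python3 - <<'E'
from h import *
goto([.5761,.2957,.0315],tool(16.4))
E
```

```text
t 18.3 turn [0.12 0.01 0.01] then shift [ 0.4  0.3 11.1] | |a| 0.1 |d| 11.1
```

play_rows(rows=[[[0, 0, 0], [0.4, 0.3, 2], 0.5], [[0, 0, 0], [0, 0, 2], 0.5], [[0, 0, 0], [0, 0, 2], 0.5], [[0, 0, 0], [0, 0, 1.5], 0.5], [[0, 0, 0], [0, 0, 1], 0.5], [[0, 0, 0], [0, 0, 0.7], 0.5], [[0, 0, 0], [0, 0, 0], 0.5], [[0, 0, 0], [0, 0, 0], 0.5]])

```text
t: 18.97
tcp_pos: [0.5762, 0.2957, 0.0338]
tool_rot: [0.99, 0.143, 0.0, 0.001]
force: [0.2, -0.3, -1.4]
finger_gap: 0.695
gripper_force: 43.8
```

play_rows(rows=[[[0, 0, 0], [0, 0, 0.8], 0.5], [[0, 0, 0], [0, 0, 0.7], 0.5], [[0, 0, 0], [0, 0, 0.6], 0.5], [[0, 0, 0], [0, 0, 0], 0.5], [[0, 0, 0], [0, 0, 0], 0.5]])

```text
t: 19.38
tcp_pos: [0.5762, 0.2957, 0.032]
tool_rot: [0.99, 0.143, 0.0, 0.001]
force: [-1.1, 0.2, 2.2]
finger_gap: 0.694
gripper_force: 44.0
```

play_rows(rows=[[[0, 0, 0], [0, 0, 0], 0.35], [[0, 0, 0], [0, 0, 0], 0.2], [[0, 0, 0], [0, 0, 0], 0.1], [[0, 0, 0], [0, 0, 0], 0.1], [[0, 0, 0], [0, 0, 0], 0.1], [[0, 0, 0], [0, 0, -8], 0.1], [[0, 0, 0], [0, 0, -20], 0.1], [[0, 0, 0], [-7, 0, -30], 0.1], [[0, 0, 0], [-15, 0, -30], 0.1], [[0, 0, 0], [-15, 0, -30], 0.1], [[0, 0, 0], [-7, 0, -20], 0.1], [[0, 0, 0], [0, 0, 0], 0.1]])

```text
t: 20.38
tcp_pos: [0.5347, 0.2842, 0.1751]
tool_rot: [0.99, 0.143, 0.004, 0.0]
force: [0.2, -0.9, 0.1]
finger_gap: 0.901
gripper_force: 0.0
```

```bash
python3 carts.py w8;python3 box.py w8; python3 - <<'E'
from h import *
goto([.49,-.319,.20],tool(12))
E
```

```text
[0.5347 0.2842 0.1751] [ 0.2 -0.9  0.1]
[322. 177.] 3928 top [0.575  0.2958 0.053 ] size [41.5 57.8] ang 16.5 n [ 0.001 -0.001  1.   ] ex yaw 0.0
[321. 244.] 3348 top [0.5282 0.2827 0.0529] size [42.3 57.9] ang 16.3 n [0.004 0.001 1.   ] ex yaw 0.0
[318. 304.] 2886 top [0.4814 0.2707 0.0529] size [42.8 57.8] ang 16.6 n [0.008 0.002 1.   ] ex yaw 0.0
rim [324. 216.] 26381 (array([528.5, 281.4]), array([190.9, 174.3]), 16.2) 0.063
pin [202. 125.] 400 [0.5884 0.3747 0.0765] 0.0799
floor [324. 227.] 16542 0.0218 (array([527.4, 281.1]), array([147.8, 133.3]), 16.3)
t 20.48 turn [ 0.11 -0.2   4.42] then shift [-168.7  580.3  -28.8] | |a| 4.4 |d| 605.0
```

View pics/w8.png

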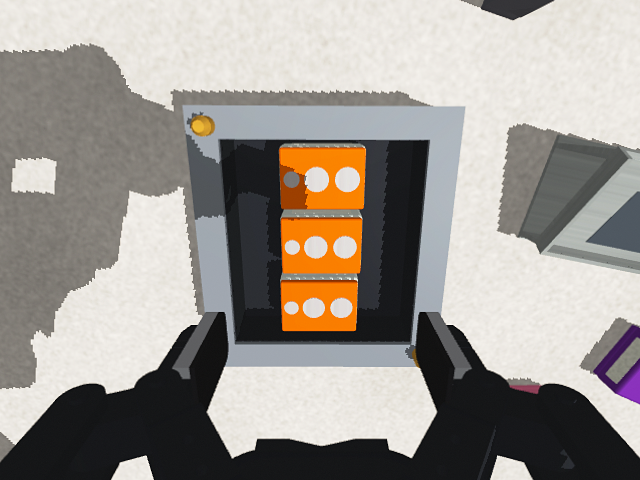

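The three cartridges lie flat and parallel in the box, at (322,177), (321,244) and (318,304), with about 4 mm between them. Now the lid.

play_rows(rows=[[[0, 0, 4.5], [0, 0, 0], 0.1], [[0, 0, 0], [-8.4, 29, -1.4], 0.1], [[0, 0, 0], [-8.4, 29, -1.4], 0.1], [[0, 0, 0], [-8.4, 29, -1.4], 0.1], [[0, 0, 0], [-8.4, 29, -1.4], 0.1], [[0, 0, 0], [-8.4, 29, -1.4], 0.1], [[0, 0, 0], [-8.4, 29, -1.4], 0.1], [[0, 0, 0], [-8.4, 29, -1.4], 0.1], [[0, 0, 0], [-8.4, 29, -1.4], 0.1], [[0, 0, 0], [-8.4, 29, -1.4], 0.1], [[0, 0, 0], [-8.4, 29, -1.4], 0.1]])

```text
t: 21.4
tcp_pos: [0.5109, -0.019, 0.1829]
tool_rot: [0.995, 0.104, -0.001, 0.001]
force: [-0.0, 0.3, -0.0]
finger_gap: 0.902
gripper_force: 0.0
```

play_rows(rows=[[[0, 0, 0], [-8.4, 29, -1.4], 0.3], [[0, 0, 0], [-8.4, 29, -1.4], 0.3], [[0, 0, 0], [-8.4, 29, -1.4], 0.3], [[0, 0, 0], [-8.4, 29, -1.4], 0.3], [[0, 0, 0], [-8.4, 29, -1.4], 0.3], [[0, 0, 0], [-8.4, 29, -1.4], 0.3], [[0, 0, 0], [-8.4, 29, -1.4], 0.3], [[0, 0, 0], [-8.4, 29, -1.4], 0.3], [[0, 0, 0], [-8.4, 29, -1.4], 0.3], [[0, 0, 0], [-8.4, 29, -1.4], 0.3], [[0, 0, 0], [0, 0, 0], 0.3], [[0, 0, 0], [0, 0, 0], 0.3]])

```text
t: 22.4
tcp_pos: [0.4886, -0.3202, 0.1972]
tool_rot: [0.995, 0.102, -0.0, 0.0]
force: [0.2, 0.6, -0.1]
finger_gap: 0.696
gripper_force: 0.0
```

```bash
cat > lid.py <<'E'
from h import *
import sys
s=sense();c=get_calibration("wrist");p,d=snapshot("wrist");cv2.imwrite("pics/"+sys.argv[1]+".png",p[:,:,::-1]);np.savez("last.npz",p=p,d=d)
P=cloud(c,d);X,Y,Z=P[...,0],P[...,1],P[...,2];h=cv2.cvtColor(p,cv2.COLOR_RGB2HSV)
print(s["tcp_pos"].round(4),R.from_quat(s["tool_rot"]).as_matrix()[:,0].round(4))
reg=(d>0)&(Y<-.15)&(Y>-.48)&(X>.38)&(X<.7)
for b,st,ce in blobs(reg&(Z>.045)&(Z<.065),300): print("handle",ce.round(),st[4],rect(P[b][:,:2]),np.median(P[b][:,2]).round(4))
blue=reg&(Z>.012)&(Z<.025)&(h[...,0]>98)&(h[...,0]<128)&(h[...,1]>120)
for b,st,ce in blobs(blue,3000):
    print("plate",st[4],rect(P[b][:,:2]),np.median(P[b][:,2]).round(4))
    f=cv2.morphologyEx(b.astype(np.uint8),cv2.MORPH_CLOSE,cv2.getStructuringElement(cv2.MORPH_ELLIPSE,(41,41)))>0
    for q,s2,c2 in blobs(f&~b,60):
        if s2[4]<1500: print("  hole?",c2.round(1),s2[2:].tolist(),plane_z(c,[c2],.019).round(4))
E
python3 lid.py w9; python3 -c "
from h import *
goto([.545,-.309,.12],tool(12))"
```

```text
[ 0.4886 -0.3202  0.1972] [ 9.791e-01  2.033e-01 -6.000e-04]
handle [322. 147.] 4192 (array([ 543.9, -308.2]), array([99.4, 21.9]), 12.1) 0.0548
plate 47744 (array([ 543.9, -308.2]), array([190.4, 174.6]), 12.1) 0.0192
  hole? [222.7  34.5] [19, 22, 316] [[ 0.6089 -0.2199  0.019 ]]
  hole? [404.7 242.7] [16, 15, 179] [[ 0.4795 -0.3965  0.019 ]]
t 22.45 turn [-0.06  0.07 -0.18] then shift [57.3  2.5 77.2] | |a| 0.2 |d| 96.2
```

View pics/w9.png

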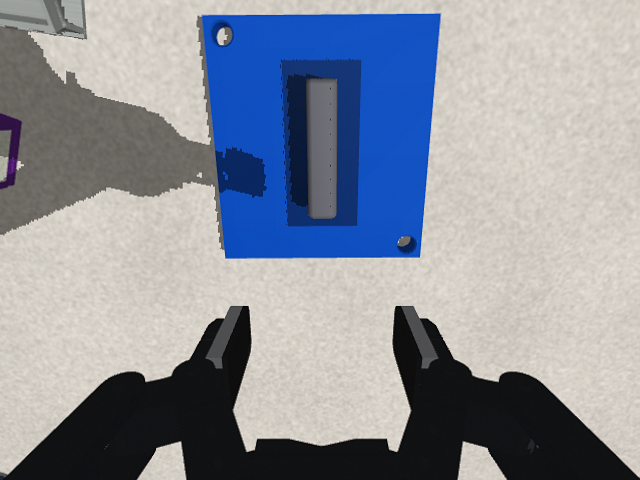

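Lid view: the handle is at (322,147), the holes at (223,35) and (405,243), with centre (0.5439, -0.3082) and yaw 12.1 deg.

```bash
python3 - <<'E'
from h import *
goto([.5439,-.3082,.037],tool(12.1))
E
```

```text
t 22.45 turn [-0.06  0.07 -0.28] then shift [ 56.4   1.5 160.2] | |a| 0.3 |d| 169.8
```

play_rows(rows=[[[0, 0, -0.3], [5, 0, 6], 0.3], [[0, 0, 0], [11, 0, 16], 0.3], [[0, 0, 0], [11, 0, 16], 0.3], [[0, 0, 0], [11, 0, 16], 0.3], [[0, 0, 0], [11, 0, 16], 0.3], [[0, 0, 0], [6, 0, 10], 0.3], [[0, 0, 0], [1, 0, 4], 0.3], [[0, 0, 0], [0, 0, 0], 0.3], [[0, 0, 0], [0, 0, 0], 0.3]])

```text
t: 23.2
tcp_pos: [0.5438, -0.3064, 0.1148]
tool_rot: [0.994, 0.107, 0.0, 0.001]
force: [-0.1, 0.2, 0.2]
finger_gap: 0.699
gripper_force: 0.0
```

```bash
python3 - <<'E'
from h import *
goto([.5439,-.3082,.037],tool(12.1))
E
```

```text
t 23.2 turn [0.09 0.01 0.16] then shift [-0.3  1.8 77.8] | |a| 0.2 |d| 77.9
```

play_rows(rows=[[[0, 0, 0.1], [-0.1, 0.9, 6], 0.3], [[0, 0, 0], [-0.1, 0.9, 12], 0.3], [[0, 0, 0], [0, 0, 16], 0.3], [[0, 0, 0], [0, 0, 14], 0.3], [[0, 0, 0], [0, 0, 11], 0.3], [[0, 0, 0], [0, 0, 8], 0.3], [[0, 0, 0], [0, 0, 6], 0.3], [[0, 0, 0], [0, 0, 3], 0.3], [[0, 0, 0], [0, 0, 1], 0.3], [[0, 0, 0], [0, 0, 0], 0.3], [[0, 0, 0], [0, 0, 0], 0.3]])

```text
t: 24.12
tcp_pos: [0.5446, -0.3092, 0.0384]
tool_rot: [0.994, 0.105, 0.001, 0.001]
force: [0.5, 0.8, 0.2]
finger_gap: 0.701
gripper_force: 0.0
```

```bash
python3 - <<'E'
from h import *
goto([.5439,-.3082,.037],tool(12.1))
E
```

```text
t 24.12 turn [ 0.17 -0.07  0.01] then shift [-0.5 -1.1  1.4] | |a| 0.2 |d| 1.8
```

play_rows(rows=[[[0.17, -0.07, 0], [-0.5, -1.1, 1.2], 0.3], [[0, 0, 0], [0, 0, 0], 0.6], [[0, 0, 0], [0, 0, 0], 0.9], [[0, 0, 0], [0, 0, 0], 0.9], [[0, 0, 0], [0, 0, 0], 0.9], [[0, 0, 0], [0, 0, 0], 0.9], [[0, 0, 0], [0, 0, 0], 0.9], [[0, 0, 0], [0, 0, 0], 0.9]], grip_force=80)

```text
t: 24.78
tcp_pos: [0.5437, -0.3081, 0.0371]
tool_rot: [0.994, 0.105, -0.0, -0.0]
force: [-0.2, -0.1, 5.5]
finger_gap: 0.235
gripper_force: 79.1
```

play_rows(rows=[[[0, 0, 0], [0, 0, -4], 0.9], [[0, 0, 0], [0, 0, -8], 0.9], [[0, 0, 0], [0, 0, -16], 0.9], [[0, 0, 0], [0, 0, -22], 0.9], [[0, 0, 0], [0, 0, -26], 0.9], [[0, 0, 0], [0, 0, -26], 0.9], [[0, 0, 0], [0, 0, -22], 0.9], [[0, 0, 0], [0, 0, -16], 0.9], [[0, 0, 0], [0, 0, -8], 0.9], [[0, 0, 0], [0, 0, 0], 0.9]])

```text
t: 25.62
tcp_pos: [0.5444, -0.3086, 0.1866]
tool_rot: [0.994, 0.105, 0.001, 0.001]
force: [-0.2, -0.2, -2.3]
finger_gap: 0.244
gripper_force: 78.4
```

```bash
cat > held.py <<'E'
from h import *
s=sense();c=get_calibration("wrist");p,d=snapshot("wrist");cv2.imwrite("pics/h.png",p[:,:,::-1])
r=R.from_quat(s["tool_rot"]);P=r.inv().apply((cloud(c,d)-s["tcp_pos"]).reshape(-1,3)).reshape(480,640,3) # tool frame
h=cv2.cvtColor(p,cv2.COLOR_RGB2HSV);Z=P[...,2]
blue=(d>0)&(h[...,0]>98)&(h[...,0]<128)&(h[...,1]>120)&(Z>-.02)&(Z<.05)
for b,st,ce in blobs(blue,3000):
    w=P[b];A=np.c_[w[:,:2],np.ones(len(w))];k=np.median(Z[b])
    for _ in range(3):
        q=np.linalg.lstsq(A,w[:,2],rcond=None)[0];e=abs(A@q-w[:,2])<.003;w,A=w[e],A[e]
    print("lid in tool",st[4],rect(w[:,:2]),"plane",q.round(4))
    f=cv2.morphologyEx(b.astype(np.uint8),cv2.MORPH_CLOSE,cv2.getStructuringElement(cv2.MORPH_ELLIPSE,(55,55)))>0
    K,D,Q,t=cam(c)
    for _,s2,c2 in blobs(f&~b,60):
        if s2[4]<2500:
            ry=cv2.undistortPoints(c2.reshape(1,1,2),K,D).ravel();v=r.inv().apply(Q@[*ry,1]);o=r.inv().apply(t-s["tcp_pos"])
            # intersect lid plane
            l=(q[0]*o[0]+q[1]*o[1]+q[2]-o[2])/(v[2]-q[0]*v[0]-q[1]*v[1]);print("  hole tool",c2.round(1),s2[2:].tolist(),((o+l*v)*1000).round(1))
E
python3 held.py; python3 -c "
from h import *
s=sense();print(s['finger_gap'],s['force'].round(2),s['gripper_force'])
goto([.5297,.2816,.19],tool(16.4))"
```

```text
lid in tool 102791 (array([24.3, -0.4]), array([175.6, 142.2]), 89.9) plane [-0.0003  0.0002  0.0179]
  hole tool [141.6 112.7] [20, 34, 504] [ 83.3 -69.8  17.9]
  hole tool [298.9 204.7] [28, 22, 159] [ 47.2 -10.   17.9]
  hole tool [344.4 205.3] [28, 23, 163] [47.   9.1 17.9]
  hole tool [207.4 362.1] [29, 9, 69] [-30.6 -55.6  17.9]
  hole tool [435.6 362.1] [29, 9, 69] [-30.4  54.7  18. ]
0.24033156052266494 [ 0.54  0.07 -2.51] 78.43560934066772
t 25.67 turn [-0.01  0.01 -4.29] then shift [ 153.1 -569.6   -4.9] | |a| 4.3 |d| 589.9
```

play_rows(rows=[[[0, 0, -2.1], [0, 0, 0], 0.9], [[0, 0, -2.2], [0, 0, 0], 0.9], [[0, 0, 0], [4, -14, 0], 0.9], [[0, 0, 0], [7.5, -28, 0], 0.9], [[0, 0, 0], [7.5, -28, 0], 0.9], [[0, 0, 0], [7.5, -28, 0], 0.9], [[0, 0, 0], [7.5, -28, 0], 0.9], [[0, 0, 0], [7.5, -28, 0], 0.9], [[0, 0, 0], [7.5, -28, 0], 0.9], [[0, 0, 0], [7.5, -28, 0], 0.9], [[0, 0, 0], [7.5, -28, 0], 0.9]])

```text
t: 26.58
tcp_pos: [0.5361, -0.0591, 0.1834]
tool_rot: [0.99, 0.142, -0.002, -0.001]
force: [-0.3, 0.4, -3.3]
finger_gap: 0.238
gripper_force: 78.5
```

play_rows(rows=[[[0, 0, 0], [7.5, -28, 0], 0.9], [[0, 0, 0], [7.5, -28, 0], 0.9], [[0, 0, 0], [7.5, -28, 0], 0.9], [[0, 0, 0], [7.5, -28, 0], 0.9], [[0, 0, 0], [7.5, -28, 0], 0.9], [[0, 0, 0], [7.5, -28, 0], 0.9], [[0, 0, 0], [7.5, -28, 0], 0.9], [[0, 0, 0], [7.5, -28, 0], 0.9], [[0, 0, 0], [7.5, -28, 0], 0.9], [[0, 0, 0], [5, -14, 0], 0.9], [[0, 0, 0], [0, 0, 0], 0.9], [[0, 0, 0], [0, 0, 0], 0.9]])

```text
t: 27.58
tcp_pos: [0.5304, 0.215, 0.1837]
tool_rot: [0.99, 0.144, -0.002, -0.0]
force: [-0.4, -1.2, -1.8]
finger_gap: 0.239
gripper_force: 78.6
```

```bash
python3 -c "
from h import *
goto([.5295,.2812,.123],tool(16.4))"
```

```text
t 27.58 turn [-0.06  0.22  0.13] then shift [ 17.8 -63.7  60.7] | |a| 0.3 |d| 89.8
```

play_rows(rows=[[[0, 0.2, 0.1], [2, -8, 0], 0.9], [[0, 0, 0], [4, -14, 0], 0.9], [[0, 0, 0], [4, -14, 0], 0.9], [[0, 0, 0], [4, -14, 0], 0.9], [[0, 0, 0], [2.5, -9, 6], 0.9], [[0, 0, 0], [1.3, -4.7, 12], 0.9], [[0, 0, 0], [0, 0, 16], 0.9], [[0, 0, 0], [0, 0, 14], 0.9], [[0, 0, 0], [0, 0, 8], 0.9], [[0, 0, 0], [0, 0, 0], 0.9], [[0, 0, 0], [0, 0, 0], 0.9], [[0, 0, 0], [0, 0, 0], 0.9]])

```text
t: 28.58
tcp_pos: [0.532, 0.2802, 0.1294]
tool_rot: [0.99, 0.142, 0.002, -0.001]
force: [-1.3, 1.1, -2.4]
finger_gap: 0.242
gripper_force: 78.7
```

```bash
python3 -c "
from h import *
goto([.5295,.2812,.123],tool(16.4))"
```

```text
t 28.58 turn [-0.05 -0.21 -0.1 ] then shift [-2.1 -1.6  6.4] | |a| 0.2 |d| 6.9
```

play_rows(rows=[[[0, -0.2, -0.1], [-1.1, -0.8, 3], 0.9], [[0, 0, 0], [-1, -0.8, 3.4], 0.9], [[0, 0, 0], [0, 0, 0], 0.9], [[0, 0, 0], [0, 0, 0], 0.9], [[0, 0, 0], [0, 0, 0], 0.9]])

```text
t: 29.0
tcp_pos: [0.5291, 0.2812, 0.1229]
tool_rot: [0.99, 0.143, -0.0, -0.0]
force: [-0.5, 0.0, -1.5]
finger_gap: 0.239
gripper_force: 78.7
```

```bash
python3 -c "
from h import *
goto([.5295,.2812,.123],tool(16.4))
p,d=snapshot('wrist');q,_=snapshot('top')
f=lambda im,x,y,r,z:cv2.resize(im[y-r:y+r,x-r:x+r],(z,z),interpolation=cv2.INTER_CUBIC)
cv2.imwrite('pics/x1.png',np.hstack([f(p,141,112,50,390),f(q,168,285,85,390)])[:,:,::-1])"
```

```text
t 29.0 turn [-0.06  0.02  0.01] then shift [ 0.4  0.1 -0.1] | |a| 0.1 |d| 0.4
```

View pics/x1.png

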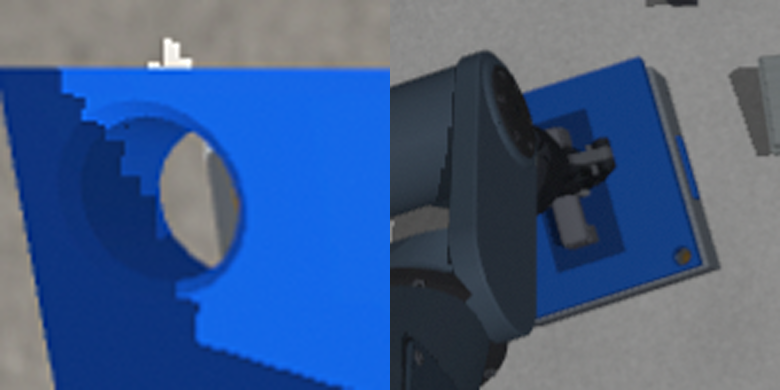

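The wrist crop looks obliquely through the hole, so the pin can't be seen. The top crop shows the lid over the box and parallel to it. I'll lower it in small steps and watch the force.

play_rows(rows=[[[0, 0, 0], [0.4, 0, 2], 0.9], [[0, 0, 0], [0, 0, 2.5], 0.9], [[0, 0, 0], [0, 0, 2.5], 0.9], [[0, 0, 0], [0, 0, 2], 0.9], [[0, 0, 0], [0, 0, 1.5], 0.9], [[0, 0, 0], [0, 0, 1], 0.9], [[0, 0, 0], [0, 0, 0], 0.9], [[0, 0, 0], [0, 0, 0], 0.9]])

```text
t: 29.77
tcp_pos: [0.5294, 0.2813, 0.1111]
tool_rot: [0.99, 0.143, -0.001, -0.0]
force: [-0.5, -0.3, -2.2]
finger_gap: 0.247
gripper_force: 78.7
```

play_rows(rows=[[[0, 0, 0], [0, 0, 1], 0.9], [[0, 0, 0], [0, 0, 1], 0.9], [[0, 0, 0], [0, 0, 1], 0.9], [[0, 0, 0], [0, 0, 0], 0.9], [[0, 0, 0], [0, 0, 0], 0.9]])

```text
t: 30.18
tcp_pos: [0.5293, 0.2813, 0.1082]
tool_rot: [0.99, 0.143, -0.001, -0.0]
force: [-0.9, -0.0, -3.2]
finger_gap: 0.242
gripper_force: 78.7
```

No contact yet with the lid past the taper, so the pins are entering the holes. Continuing down.

play_rows(rows=[[[0, 0, 0], [0, 0, 1.5], 0.9], [[0, 0, 0], [0, 0, 1.5], 0.9], [[0, 0, 0], [0, 0, 1.5], 0.9], [[0, 0, 0], [0, 0, 1.5], 0.9], [[0, 0, 0], [0, 0, 1], 0.9], [[0, 0, 0], [0, 0, 0], 0.9], [[0, 0, 0], [0, 0, 0], 0.9]])

```text
t: 30.77
tcp_pos: [0.5293, 0.2813, 0.1011]
tool_rot: [0.99, 0.143, -0.001, -0.0]
force: [0.1, 0.0, -1.5]
finger_gap: 0.24
gripper_force: 78.7
```

play_rows(rows=[[[0, 0, 0], [0, 0, 0.6], 0.9], [[0, 0, 0], [0, 0, 0.6], 0.9], [[0, 0, 0], [0, 0, 0.4], 0.9], [[0, 0, 0], [0, 0, 0], 0.9], [[0, 0, 0], [0, 0, 0], 0.9]])

```text
t: 31.18
tcp_pos: [0.5294, 0.2813, 0.0996]
tool_rot: [0.99, 0.143, -0.0, -0.0]
force: [-0.5, -0.0, -2.4]
finger_gap: 0.24
gripper_force: 78.7
```

play_rows(rows=[[[0, 0, 0], [0, 0, 0.5], 0.9], [[0, 0, 0], [0, 0, 0.4], 0.9], [[0, 0, 0], [0, 0, 0.3], 0.9], [[0, 0, 0], [0, 0, 0], 0.9], [[0, 0, 0], [0, 0, 0], 0.9]])

```text
t: 31.6
tcp_pos: [0.5295, 0.2813, 0.0991]
tool_rot: [0.99, 0.143, -0.0, -0.0]
force: [-2.0, -1.1, 6.5]
finger_gap: 0.24
gripper_force: 79.6
```

play_rows(rows=[[[0, 0, 0], [0, 0, 0], 0.7], [[0, 0, 0], [0, 0, 0], 0.6], [[0, 0, 0], [0, 0, 0], 0.5], [[0, 0, 0], [0, 0, 0], 0.4], [[0, 0, 0], [0, 0, 0], 0.4], [[0, 0, 0], [0, 0, 0], 0.4], [[0, 0, 0], [0, 0, -6], 0.4], [[0, 0, 0], [0, 0, -14], 0.4], [[0, 0, 0], [0, 0, -22], 0.4], [[0, 0, 0], [0, 0, -30], 0.4], [[0, 0, 0], [-10, 0, -30], 0.4], [[0, 0, 0], [-20, 0, -20], 0.4]])

```text
t: 32.6
tcp_pos: [0.5039, 0.2734, 0.2238]
tool_rot: [0.99, 0.142, 0.003, -0.001]
force: [0.4, 0.3, 1.1]
finger_gap: 0.598
gripper_force: 0.0
```

play_rows(rows=[[[0, 0, 0], [-20, 15, -10], 0.4], [[0, 0, 0], [-20, 15, -10], 0.4], [[0, 0, 0], [-10, 5, 0], 0.4], [[0, 0, 0], [0, 0, 0], 0.4], [[0, 0, 0], [0, 0, 0], 0.4]])

```text
t: 33.02
tcp_pos: [0.4628, 0.2249, 0.2411]
tool_rot: [0.99, 0.142, 0.0, -0.001]
force: [-0.5, -0.3, 0.1]
finger_gap: 0.601
gripper_force: 0.0
```

```bash
python3 - <<'E'
from h import *
c=get_calibration("wrist");p,d=snapshot("wrist");cv2.imwrite("pics/end.png",p[:,:,::-1])
P=cloud(c,d);X,Y,Z=P[...,0],P[...,1],P[...,2];h=cv2.cvtColor(p,cv2.COLOR_RGB2HSV)
m=(d>0)&(h[...,0]>98)&(h[...,0]<128)&(h[...,1]>120)&(Z>.07)&(Z<.09)
b=max(blobs(m,1000),key=lambda t:t[1][4])[0];w=P[b];A=np.c_[w[:,:2]-w[:,:2].mean(0),np.ones(len(w))]
q=np.linalg.lstsq(A,w[:,2],rcond=None)[0];print("lid top",rect(w[:,:2]),"slope deg",np.degrees(q[:2]).round(2),"z",q[2].round(4),sense()["force"].round(1))
E
```

```text
lid top (array([521.6, 280. ]), array([172.8, 174.6]), 16.5) slope deg [0.03 0.04] z 0.0813 [0.8 1.1 0.9]
```

View pics/end.png

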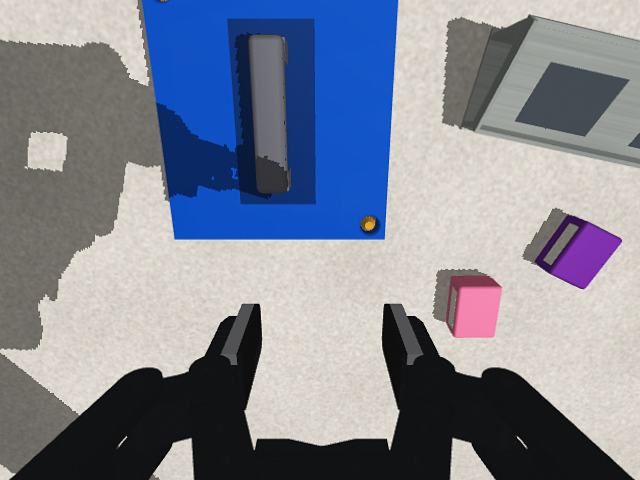

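The lid is level, with slopes of 0.05 deg or less. Its top reads z 0.081, which is the 80 mm of rim plus plate with the camera's +1 mm bias. Pin 1 shows inside its hole at (369,224), and the gripper is clear.

```bash
python3 -c "
from station import *
print(sign_off())"
```

```text
the job is handed in; nothing more can be done
None
```

The job is handed in at about 33 s on the robot's clock: the two tray cartridges lie flat with the orange side up beside the third one in the cool box, and the released lid measures level at rim height.

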